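# Seat a watch glass under the hand press and hold the pressure

### The job

Push the round tray with the watch along the bench, without lifting it, under the blue hand press until it rests against both brass locating pins. Then press the black knob down about 25 mm, so that its yellow lower rim is level with the green band of the gauge and never down into the red, keep it there for three seconds so that the new watch glass sets, and finish the program still holding it there. Leave the loupe, the jar and the screwdriver where they are.

Things in the scene. Friction and masses are not known exactly. Their poses are not given: they have to be found in the camera images.
- press: Blue bench press, fixed. Origin on the bench straight under the ram: centre of the flat blue disc (144 mm across) where the tray belongs. x axis: level, towards the column, so the tray comes in from -x. Foot 18 mm high, x 85 to 185 mm, 130 mm wide; column x 100 to 148 mm, 138 mm high. Overhanging head 36 mm wide, 105 to 135 mm above the bench, from the column to x = -18 mm
- pins (a point): Midpoint, at bench height, between the two upright brass locating pins of the press (10 mm across, 28 mm tall): 55.5 mm along the press's x axis from its origin, the pins standing 55.5 mm to either side in y. A tray resting against both is within 2 mm of centred under the ram
- gauge (a point): Middle of the green band of the gauge, on the front of an upright banded block (44 mm wide, 16 mm thick) on the press's head, its front face 34 mm behind the ram axis (press x), its top 180 mm above the bench. Green band 162 to 168 mm above the bench, red below 158 mm, white elsewhere. Fixed on the press
- knob_top (a point): Centre of the flat top of the press's black mushroom knob (48 mm across, 20 mm high, flat part of the top 40 mm across, yellow ring round its lower rim); 210 mm above the bench when released, straight above the press's origin; moves down with the knob
- ram (a joint): How far the knob is pressed down, m: 0 released, 0.036 at the stop. The knob's lower rim is 190 mm less this above the bench: mid green at 0.025, in the red from 0.032. Springs back when let go: it takes about 3 N to start and 0.15 N per mm; from 0.018 on, where the pad meets a watch in place, another 2 N and 0.6 N per mm; about 13 N in all at 0.025
- pad: White sprung pressure pad, 24 mm across, under the ram on its axis. Its origin lies on the ram axis 58 mm below the pad's underside (at bench height when released). The underside is 58 mm above the bench when released, goes down with the knob and, on meeting the watch, gives way by spring into the ram
- tray: Loose round dark-wood tray, 144 mm across and 24 mm high (too wide to grip across), 0.3 to 0.65 kg, a watch head 42 mm across fixed in its middle on a black ring (54 mm across, top at 29 mm), top of the watch glass 40 mm above the bench. Origin: centre of the underside, on the bench. It can be pushed by its rim from any side; it slides with about 1.5 to 4.5 N
- loupe: Black eye loupe, 36 mm across, 34 mm high, standing on the bench; a bystander. Origin: centre of its underside
- jar: Small amber glass jar with a brass lid, 48 mm across, 45 mm high; a bystander. Origin: centre of its underside
- driver: Screwdriver with a red handle, 130 mm long, lying on the bench along its own x axis; a bystander. Origin: under the middle of its length
Not all that is in view belongs to the job. Leave any orange or purple look-alike of the tray alone.

How it is judged:
By the outcome, as a careful person would: the job done as asked, in the order asked, and still so for the second after the job is handed in, while the arm keeps its last pose, push and grip.
It also fails if it takes over 64 s, if anything falls off the work surface, if the arm or the gripper's body presses on something with over 40 N, if the wrist force passes 120 N, or if a joint passes its speed limit or range.

### The arm

A 7-joint arm with a two-finger parallel gripper is mounted at the origin on the work surface. World frame = base frame: x ahead of the robot, y to its left, z up, the work surface at z = 0. Lengths are in m, angles in rad, forces in N, time in s.
With the tool pointing down it reaches from about 0.375 to 0.925 m from the base axis. Payload 3.1 kg.
Tool frame: the origin (TCP) lies between the finger pads; the fingertips stand 19 mm ahead of it and the grasp point (between the pads) is the TCP; z points along the fingers, y is the line along which they close (so a half turn about z gives the same grasp; the last joint's range is limited). The gripper opens to 85 mm and grips with 20 to 120 N. Pads are 22 mm wide; open, the fingers measure 114 mm over their backs; the gripper's body (76 mm by 85 mm) begins 54 mm behind the grasp point. The pads swing forward as they close: fully open they stand 13 mm farther back than shut.
Start: joints at [-1.242, 0.383, 0.044, 1.598, -0.018, 1.161, -0.05], TCP at [0.269, 0.592, 0.25] pointing down, gripper open.
Joint ranges: [-2.61, 2.61], [-0.41, 2.15], [-1.48, 1.57], [0, 2.5], [-1.57, 4.71], [0.05, 1.97], [-2.85, 2.85]. Speed limits (rad/s): [2.79, 2.79, 3.14, 3.14, 3.14, 3.14, 3.14].

### API

Orientations are given as a unit quaternion [x, y, z, w].
In Python, from bench import move_ptp, movel, move_j, move_gripper, pause, inverse_kinematics, read_camera, camera_params, MotionError, sign_off, look_for, tip_of, read_time_s, read_qpos, read_joint_vel, read_effort, read_eef_pos, read_tcp_rot, read_ft_force, read_ft_torque, read_finger_gap, read_grasp_force gives the robot as it stands. Calls block until the motion is done:
- move_ptp(position, orientation): joint-space move of the TCP to a pose.
- movel(position, orientation=None, speed=0.15): straight line of the TCP; orientation=None keeps the orientation; speed is the mean speed in m/s.
- move_j(angles): joint-space move.
- move_gripper(opening, effort=None): finger opening in m; effort is the grip in N (None keeps the last); returns when the fingers have stopped.
- pause(seconds).
- inverse_kinematics(position, orientation): joint angles nearest the present ones, or None.
- read_camera(name): name is "scene" or "top" or "wrist"; returns the picture (480x640x3 uint8, red, green, blue); there is no depth.
- camera_params(name): a dict with "K" (3x3 intrinsics, pixels), "dist_coeffs" ([k1, k2, p1, p2, k3] as OpenCV has them; the pictures are not rectified), "camera_from_world" (4x4, takes a point from world to camera coordinates). Camera axes: x right, y down, z forward; pixel columns grow to the right and rows downward; lengths in m; the calibration is good to about 2 mm. A picture is of the moment at which its call begins: read the wrist's pose just before it. camera_params takes no time and is no camera call; for the wrist camera it gives the pose at the moment of the call.
A pose or a line that the arm cannot do raises MotionError and nothing moves.
- sign_off(): hands the job in; it is judged then, once.
Trained networks look in the newest picture that a camera, given by its name, has taken for a name from the list of things; names that differ only in an ending like _2 or _b are one class to them, and where a whole thing is asked for, a point or a joint stands for the part that bears it (a point fixed in the world has none). Each returns a list of dicts, best first, with "confidence" (0 to 1); they miss things now and then, are a little off and sometimes report something else, mostly with a low value. They report only what shows in the picture. A call takes as long as a camera call. They do not tell look-alikes from the thing itself.
- look_for(camera, name): "at" ([column, row] in pixels, amid what is visible of it).
- tip_of(camera, name): "at" ([column, row] in pixels: a listed point, or the origin of a listed thing).
Readings, each from a call of its own:
- read_time_s(): time.
- read_qpos(): joint angles.
- read_joint_vel(): joint speeds.
- read_effort(): joint torques, N m.
- read_eef_pos(): TCP position.
- read_tcp_rot(): TCP orientation.
- read_ft_force(): force on the tool from outside, world axes, zero at the start.
- read_ft_torque(): the same for the moment, N m.
- read_finger_gap(): finger opening in m.
- read_grasp_force(): force on a finger pad.
Only numpy, scipy, OpenCV 4.12 (cv2) and the standard library are available. Lean on these libraries where they do the work, as an engineer would, in place of code of your own. Each camera call takes 0.05 s, during which the arm holds its last target. There are 200 camera calls.

## Working session

There is one attempt and no reset: what is moved stays moved. The work goes in short steps, each a Python script; the robot and the scene stay as the last script left them, time stands still between calls to the robot, and variables do not carry over. Pictures are saved under pics/ and viewed, at most 10 in all, crops included, and the job is handed in when it is done.

```bash
mkdir -p pics; cat > h.py <<'E'
import numpy as np, cv2
from bench import *
def ray(cam,px,P=None):
    P=P or camera_params(cam); K=np.array(P["K"]);d=np.array(P["dist_coeffs"]);T=np.array(P["camera_from_world"])
    u=cv2.undistortPoints(np.array([[px]],float),K,d)[0,0]
    R=T[:3,:3]; return -R.T@T[:3,3], R.T@np.array([u[0],u[1],1.])
def at_z(cam,px,z=0,P=None):
    c,r=ray(cam,px,P); return c+r*(z-c[2])/r[2]
def proj(cam,p):
    P=camera_params(cam);T=np.array(P["camera_from_world"])
    return cv2.projectPoints(np.array([p],float).reshape(-1,3),cv2.Rodrigues(T[:3,:3])[0],T[:3,3],np.array(P["K"]),np.array(P["dist_coeffs"]))[0][:,0]
def tri(pxs):
    A=np.zeros((3,3));b=np.zeros(3)
    for cam,px in pxs:
        c,r=ray(cam,px); r=r/np.linalg.norm(r); M=np.eye(3)-np.outer(r,r);A+=M;b+=M@c
    return np.linalg.solve(A,b)
def save(cam,n):
    im=read_camera(cam);cv2.imwrite(f"pics/{n}.png",im[:,:,::-1]);return im
E
python3 - <<'E'
from h import *
np.set_printoptions(precision=4,suppress=True)
Z=dict(press=0,pins=0,gauge=.165,knob_top=.21,pad=0,tray=0,loupe=0,jar=0,driver=0)
for c in("top","scene"):
    save(c,c+"1")
    print(c,"cam at",ray(c,[320,240])[0])
    for n,z in Z.items():
        for d in tip_of(c,n)[:3]: print(c,n,np.round(d["at"]),round(d["confidence"],2),at_z(c,d["at"],z)[:2])
print(read_time_s(),read_tcp_rot(),read_ft_force())
E
```

```text
top cam at [ 0.3384 -0.0263  1.1791]
top press [241. 288.] 0.93 [0.5126 0.1241]
top pins [216. 286.] 0.79 [0.5212 0.1765]
top gauge [207. 273.] 0.94 [0.52   0.1624]
top knob_top [223. 269.] 0.76 [0.5175 0.126 ]
top tray [473. 278.] 0.72 [ 0.4991 -0.3634]
top tray [369. 294.] 0.59 [ 0.4823 -0.142 ]
top tray [405. 199.] 0.55 [ 0.6818 -0.2384]
top loupe [233. 205.] 0.66 [0.6958 0.1327]
top jar [308. 206.] 0.97 [ 0.68   -0.0285]
top driver [247. 378.] 0.68 [0.3282 0.119 ]
scene cam at [1.0024 0.3989 1.0969]
scene press [401. 318.] 0.93 [0.5188 0.1324]
scene press [420. 336.] 0.37 [0.519  0.1838]
scene pins [420. 338.] 0.59 [0.5228 0.1862]
scene gauge [424. 287.] 0.7 [0.5178 0.1594]
scene gauge [335. 378.] 0.3 [0.7424 0.172 ]
scene knob_top [414. 262.] 0.94 [0.5181 0.1276]
scene pad [400. 314.] 0.52 [0.5136 0.1244]
scene tray [240. 169.] 0.95 [ 0.5113 -0.371 ]
scene tray [318. 222.] 0.75 [ 0.4821 -0.1434]
scene tray [216. 247.] 0.69 [ 0.6815 -0.2438]
scene loupe [338. 376.] 0.82 [0.6896 0.1323]
scene jar [285. 315.] 0.88 [ 0.6803 -0.027 ]
scene jar [423. 288.] 0.5 [0.4356 0.1174]
scene driver [457. 259.] 0.74 [0.333  0.1205]
1.0 [ 0.2118  0.9773 -0.     -0.    ] [ 0.3898 -0.2039 -0.6087]
```

View pics/top1.png

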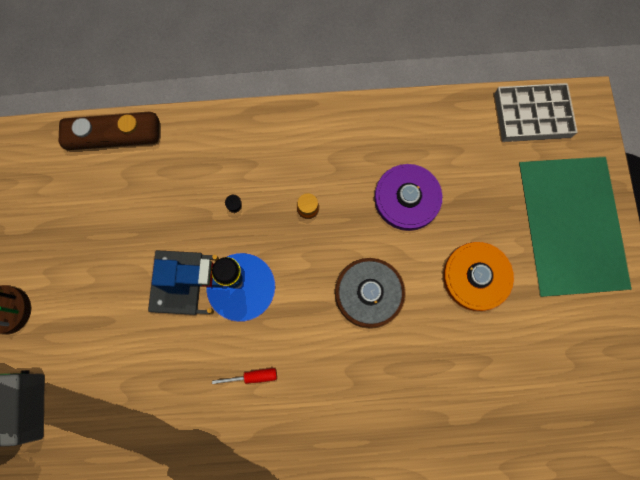

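View pics/scene1.png

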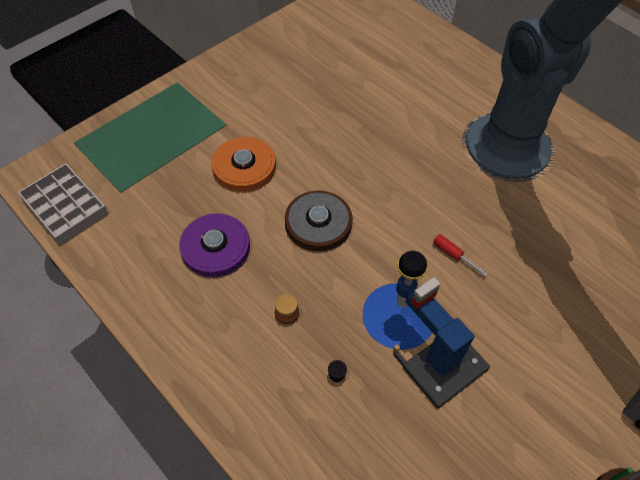

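The top view shows the grey/wood tray at (370,292), with orange and purple decoys at (479,275) and (409,196). The press's blue disc is at (241,287), its pins at about (214,258) and (209,311), and the column to the left, which is +y in the world. The jar, loupe and screwdriver lie off the push line. Next I'll refine the poses by segmentation.

```bash
cat > seg.py <<'E'
from h import *
from scipy.optimize import least_squares
def circ(cam,mask,z,r,c0):
    cs,_=cv2.findContours(mask.astype(np.uint8),cv2.RETR_EXTERNAL,cv2.CHAIN_APPROX_NONE)
    c=max(cs,key=cv2.contourArea)[:,0].astype(float)
    W=np.array([at_z(cam,p,z)[:2] for p in c])
    f=lambda q:np.hypot(*(W-q[:2]).T)-q[2]
    s=least_squares(f,[*c0,r],loss="cauchy",f_scale=.001)
    return s.x,len(W),np.median(abs(f(s.x)))
def blue(im):
    h=cv2.cvtColor(im,cv2.COLOR_RGB2HSV);return (abs(h[...,0].astype(int)-110)<12)&(h[...,1]>170)&(h[...,2]>140)
def tray(im,cam,c):
    m=np.zeros(im.shape[:2],np.uint8);p=proj(cam,[*c,.024])[0]
    h=cv2.cvtColor(im,cv2.COLOR_RGB2HSV)
    g=(h[...,1]<70)&(h[...,2]>60); cv2.circle(m,tuple(int(v) for v in p),38,1,-1)
    return g&(m>0)
E
python3 - <<'E'
from seg import *
np.set_printoptions(precision=4,suppress=True)
for c in("top","scene"):
    im=cv2.imread(f"pics/{c}1.png")[:,:,::-1]
    print(c,"disc",circ(c,blue(im),0,.072,[.516,.127]))
    print(c,"tray top",circ(c,tray(im,c,[.482,-.143]),.024,.065,[.482,-.143]))
print("knob",tri([("top",[223,269]),("scene",[414,262])]))
t=cv2.imread("pics/top1.png")[210:340,130:300]; s=cv2.imread("pics/scene1.png")[235:410,340:510]
cv2.imwrite("pics/crop.png",np.hstack([cv2.resize(t,(400,306),interpolation=2),cv2.resize(s,(297,306),interpolation=2)]))
# predictions of pins at top for hypothetical yaw
for yaw in (80,84,88,92):
    a=np.radians(yaw);X=np.array([np.cos(a),np.sin(a)]);Y=np.array([-X[1],X[0]]);o=np.array([.514,.126])
    print(yaw,[np.round(proj(c,[*(o+.0555*X+k*.0555*Y),.028])[0],1) for c in("top","scene") for k in(1,-1)],
     "foot",[np.round(proj("top",[*(o+x*X+y*Y),.018])[0],1) for x,y in((.185,.065),(.185,-.065),(.085,.065),(.085,-.065))])
E
```

```text
top disc (array([0.5169, 0.1249, 0.0695]), 222, np.float64(0.0006871423675804816))
top tray top (array([ 0.4833, -0.1425,  0.0631]), 174, np.float64(0.0004897593441946374))
scene disc (array([0.518 , 0.1236, 0.0682]), 174, np.float64(0.0012284886871285344))
scene tray top (array([ 0.4828, -0.1422,  0.0632]), 156, np.float64(0.0006010311647191915))
knob [0.5178 0.1272 0.2079]
80 [array([207.2, 310.1]), array([214.9, 256.7]), array([442.3, 315.9]), array([396. , 345.4])] foot [array([145.5, 308.5]), array([155.7, 246.9]), array([193.3, 313.7]), array([202.5, 251.7])]
84 [array([208.9, 312.1]), array([212.9, 258.4]), array([442.5, 313.3]), array([399. , 345.9])] foot [array([146.8, 314.9]), array([152.8, 252.8]), array([195.2, 316.8]), array([200.1, 254.3])]
88 [array([210.8, 314.1]), array([210.9, 260.2]), array([442.4, 310.8]), array([401.9, 346.2])] foot [array([148.7, 321.3]), array([150.3, 258.8]), array([197.3, 319.7]), array([197.8, 257.1])]
92 [array([212.7, 315.8]), array([209.1, 262.2]), array([442.2, 308.2]), array([404.9, 346.3])] foot [array([150.9, 327.5]), array([148.2, 265. ]), array([199.6, 322.4]), array([195.7, 260.1])]
```

View pics/crop.png

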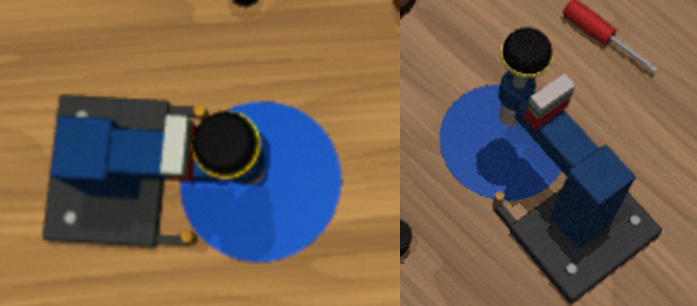

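```bash
cat >> h.py <<'E'
from scipy.spatial.transform import Rotation as Rn
O=np.array([.5173,.1243]); A=np.radians(84); PX=np.array([np.cos(A),np.sin(A)])
T0=np.array([.483,-.1424])
def quat(yaw,tilt,flip=1,fingers_across=True):
    d=np.array([np.cos(yaw),np.sin(yaw),0]);z=np.sin(tilt)*d-np.cos(tilt)*np.array([0,0,1])
    y=flip*np.array([-d[1],d[0],0]);x=np.cross(y,z)
    if not fingers_across: x,y=y,-x
    return Rn.from_matrix(np.c_[x,y,z]).as_quat()
E
python3 - <<'E'
from h import *
np.set_printoptions(precision=3,suppress=True)
R=Rn.from_quat(read_tcp_rot()).as_matrix()
print("wrist cam in tool",R.T@(ray("wrist",[320,240])[0]-read_eef_pos()))
d=O-T0;y=np.arctan2(d[1],d[0]);u=d/np.hypot(*d);print(np.degrees(y))
for tilt in(0,15,20,25):
  for f in(1,-1):
    q=quat(y,np.radians(tilt),f)
    print(tilt,f,[None if (s:=inverse_kinematics([*(T0-u*b),z],q)) is None else np.array(s) for b,z in((.13,.4),(.13,.03),(-.2,.03))])
print([inverse_kinematics([*O,.25],quat(a,0,1)) is not None for a in np.radians([84,-6,174])])
E
```

```text
wrist cam in tool [ 0.073 -0.    -0.123]
82.67147996225357
0 1 [array([-0.78 ,  0.211,  1.425,  1.703, -0.211,  1.411, -2.594]), array([-0.519,  1.167,  1.36 ,  2.04 , -1.285,  1.214, -1.844]), array([ 0.804,  0.922, -1.252,  2.025,  1.051,  1.06 ,  2.04 ])]
0 -1 [array([-0.398,  0.079,  0.912,  1.695, -0.063,  1.398,  0.395]), array([-0.085,  0.574,  0.642,  2.026, -0.524,  0.708,  0.762]), array([-0.611,  0.491,  0.489,  2.086, -0.375,  0.649,  0.004])]
15 1 [array([-0.487,  0.4  ,  1.397,  1.64 , -0.575,  1.632, -2.312]), array([-0.348,  1.237,  1.359,  1.956, -1.37 ,  1.517, -1.728]), array([-1.05 ,  1.16 ,  1.361,  2.137, -1.486,  1.39 , -2.228])]
15 -1 [array([-0.206,  0.198,  0.92 ,  1.633, -0.374,  1.542,  0.628]), array([-0.033,  0.703,  0.772,  1.946, -0.858,  1.01 ,  1.116]), array([-0.475,  0.498,  0.504,  2.117, -0.81 ,  0.71 ,  0.505])]
20 1 [array([-0.404,  0.459,  1.392,  1.622, -0.672,  1.72 , -2.244]), array([-0.294,  1.272,  1.358,  1.925, -1.398,  1.622, -1.698]), array([-1.   ,  1.192,  1.36 ,  2.141, -1.553,  1.485, -2.163])]
20 -1 [array([-0.145,  0.242,  0.921,  1.615, -0.467,  1.603,  0.692]), array([ 0.014,  0.74 ,  0.772,  1.914, -0.909,  1.106,  1.175]), array([-0.431,  0.516,  0.512,  2.122, -0.935,  0.765,  0.652])]
25 1 [array([-0.328,  0.517,  1.387,  1.605, -0.76 ,  1.811, -2.185]), array([-0.242,  1.311,  1.358,  1.892, -1.427,  1.726, -1.671]), array([-0.853,  0.921,  1.144,  2.139, -1.431,  1.276, -2.14 ])]
25 -1 [array([-0.234,  0.369,  1.155,  1.603, -0.635,  1.719,  0.833]), array([ 0.108,  0.748,  0.702,  1.879, -0.908,  1.168,  1.193]), array([-0.397,  0.544,  0.53 ,  2.123, -1.05 ,  0.837,  0.786])]
[True, True, True]
```

```bash
python3 - <<'E'
from h import *
np.set_printoptions(precision=4,suppress=True)
d=O-T0;y=np.arctan2(d[1],d[0]);u=d/np.hypot(*d);q=quat(y,np.radians(28),-1)
p=np.array(read_eef_pos());movel([p[0],p[1],.42])
B=T0-u*.115
move_ptp([*B,.40],q); print(read_qpos(),read_time_s())
movel([*B,.055],q,speed=.2)
f0=np.array(read_ft_force());z=.055
while z>.018:
    z-=.002; movel([*B,z],q,speed=.04); f=np.array(read_ft_force())-f0
    if f[2]>1.5: break
print("z",z,f,read_eef_pos(),read_time_s())
save("scene","s2")
E
```

```text
[-0.2365  0.3745  1.1529  1.6141 -0.6743  1.7464  0.8346] 5.3417
z 0.016999999999999967 [0.4682 0.2112 0.4704] [ 0.4682 -0.2564  0.0168] 11.9667
```

View pics/s2.png

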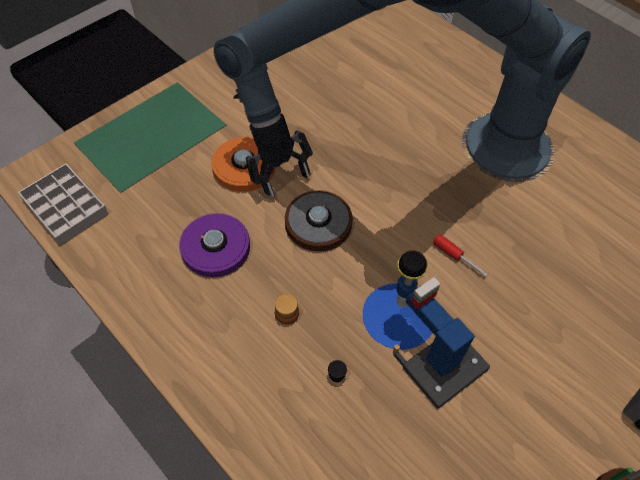

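The gripper is behind the tray, its open fingers straddling the push line and clear of the bench and the orange tray. Now I'll push.

```bash
python3 - <<'E'
from seg import *
np.set_printoptions(precision=4,suppress=True)
d=O-T0;y=np.arctan2(d[1],d[0]);u=d/np.hypot(*d);q=quat(y,np.radians(28),-1)
f0=np.array(read_ft_force())
movel([*(T0-u*.085),.014],q,speed=.08); print(np.array(read_ft_force())-f0)
for b in(.18,.079):
    movel([*(O-u*b),.014],q,speed=.07); print(read_eef_pos(),np.array(read_ft_force())-f0,read_time_s())
save("scene","s3");save("top","t3")
for c in("scene","top"):
    for t in tip_of(c,"tray")[:3]: print(c,t["at"],t["confidence"],at_z(c,t["at"])[:2])
E
```

```text
[-0.46    0.1717  1.3607]
[ 0.4943 -0.0544  0.014 ] [ 0.2895 -1.821   1.4201] 15.175
[0.5071 0.0459 0.014 ] [-0.5786 -0.6617  0.5107] 16.7667
scene [214.5, 246.0] 0.98 [ 0.682  -0.2469]
scene [394.9, 311.5] 0.87 [0.5163 0.1145]
scene [239.6, 166.7] 0.63 [ 0.5081 -0.3777]
top [403.4, 197.9] 0.96 [ 0.6844 -0.2361]
top [245.3, 284.8] 0.82 [0.5195 0.1141]
top [471.9, 277.1] 0.73 [ 0.5011 -0.3622]
```

View pics/s3.png

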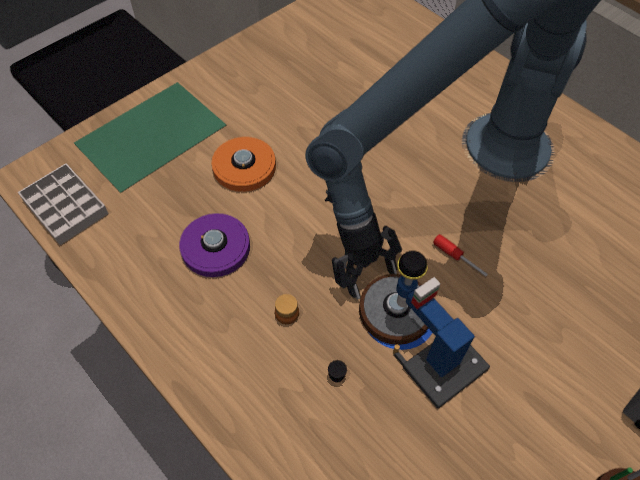

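The tray is under the head, about 9 mm short of centre at roughly (395,311), and nothing else has moved. I'll seat it with the closed fingertips so that it can centre itself on both pins.

```bash
python3 - <<'E'
from seg import *
np.set_printoptions(precision=4,suppress=True)
q=quat(A,np.radians(28),-1)
P=lambda b:O-PX*b
movel([*P(.118),.02],q,speed=.1)
movel([*P(.118),.027],q,speed=.1)
move_gripper(0,20)
pause(.2); f0=np.array(read_ft_force())
movel([*P(.101),.027],q,speed=.06)
b=.101; n=0
while b>.078:
    b-=.001; movel([*P(b),.027],q,speed=.03); f=(np.array(read_ft_force())-f0); F=-f[:2]@PX
    print(round(b,4),round(F,2),end="; ")
    if F>11: break
print(f,read_eef_pos(),read_time_s())
save("scene","s4");save("top","t4")
for c in("scene","top"):
    for nme in("tray","knob_top"):
        for t in tip_of(c,nme)[:3]: print(c,nme,t["at"],t["confidence"],at_z(c,t["at"],0 if nme=="tray" else .21)[:2])
E
```

```text
0.1 0.0; 0.099 -0.31; 0.098 1.49; 0.097 3.35; 0.096 1.98; 0.095 2.08; 0.094 2.56; 0.093 1.65; 0.092 1.89; 0.091 2.04; 0.09 1.91; 0.089 2.05; 0.088 2.33; 0.087 1.96; 0.086 3.7; 0.085 4.8; 0.084 6.36; 0.083 7.72; 0.082 9.66; 0.081 10.19; 0.08 11.56; [ -1.1128 -11.5026   3.3767] [0.5094 0.0393 0.027 ] 24.4083
scene tray [398.1, 317.7] 0.91 [0.5215 0.128 ]
scene tray [242.7, 168.6] 0.88 [ 0.5065 -0.3685]
scene tray [214.9, 248.1] 0.71 [ 0.6846 -0.2423]
scene knob_top [409.6, 261.6] 0.86 [0.5235 0.1226]
top tray [471.8, 278.3] 0.67 [ 0.4986 -0.3616]
top tray [239.2, 286.6] 0.61 [0.5166 0.127 ]
top knob_top [223.1, 269.5] 0.76 [0.5167 0.1264]
```

```bash
python3 - <<'E'
from seg import *
np.set_printoptions(precision=4,suppress=True)
q=quat(A,np.radians(28),-1)
movel([*(O-PX*.16),.05],q,speed=.15)
movel([*(O-PX*.19),.27],q,speed=.25)
for c in("scene","top"):
    im=save(c,c+"5")
    print(c,circ(c,tray(im,c,O),.024,.063,O))
t=cv2.imread("pics/top5.png")[235:340,140:310]; s=cv2.imread("pics/scene5.png")[235:400,340:500]
cv2.imwrite("pics/crop5.png",np.hstack([cv2.resize(t,(420,260),interpolation=2),cv2.resize(s,(380,392),interpolation=2)[60:320]]))
for nme in("tray","press"):
    for c in("scene","top"):
        for t in tip_of(c,nme)[:3]: print(c,nme,np.array(t["at"]),t["confidence"],at_z(c,t["at"])[:2])
print(read_time_s())
E
```

```text
scene (array([0.5174, 0.1261, 0.0623]), 271, np.float64(0.018882764833165908))
top (array([0.5171, 0.1269, 0.0628]), 223, np.float64(0.0007607273234054718))
scene tray [399.5 318.2] 0.87 [0.5203 0.1306]
scene tray [217.2 249.8] 0.74 [ 0.6837 -0.2357]
scene tray [243.6 167.8] 0.65 [ 0.5035 -0.369 ]
top tray [238.  285.6] 0.95 [0.5189 0.1295]
top tray [471.7 279.1] 0.72 [ 0.4969 -0.3612]
top tray [405.  198.1] 0.71 [ 0.6837 -0.2395]
scene press [398.5 319. ] 0.82 [0.523  0.1304]
top press [309.7 208.9] 0.71 [ 0.6743 -0.0318]
top press [234.6 205.9] 0.51 [0.6929 0.1298]
26.7583
```

View pics/crop5.png

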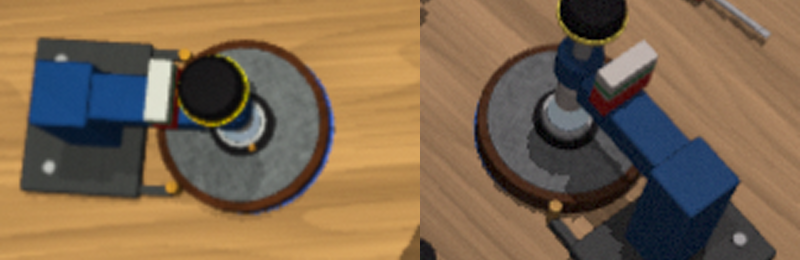

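The tray touches both pins, and the sliver of disc showing behind it fits the expected ~2 mm past centre. Now I'll press the knob, using the actual TCP height and force because the arm is compliant.

```bash
cat > k.py <<'E'
from seg import *
np.set_printoptions(precision=4,suppress=True)
q=quat(A,0,-1);C=np.array([.5175,.1255])
E
python3 - <<'E'
from k import *
move_ptp([*C,.28],q); movel([*C,.238],q,speed=.1); pause(.3)
f0=np.array(read_ft_force()); np.save("f0.npy",f0); z=.238; print(f0,read_eef_pos(),read_time_s())
L=[]
while z>.216:
    z-=.001 if z>.224 else .002
    movel([*C,z],q,speed=.03); a=read_eef_pos(); F=(np.array(read_ft_force())-f0)[2]
    L.append((z,a[2],F))
    if a[2]<.2165 or F>9: break
print(np.array(L),a,read_time_s())
E
```

```text
[ 0.4775 -0.6212  0.1391] [0.5179 0.1257 0.2386] 28.4417
[[ 0.237   0.237   0.6022]
 [ 0.236   0.2359 -0.6387]
 [ 0.235   0.2349  0.2429]
 [ 0.234   0.2339  0.1366]
 [ 0.233   0.2329  0.3781]
 [ 0.232   0.2319  0.0051]
 [ 0.231   0.2309 -0.454 ]
 [ 0.23    0.2299  0.2154]
 [ 0.229   0.2292  1.3063]
 [ 0.228   0.2283  2.8909]
 [ 0.227   0.2271  3.7281]
 [ 0.226   0.2261  3.9024]
 [ 0.225   0.2251  3.1439]
 [ 0.224   0.2241  2.8966]
 [ 0.222   0.2221  3.9597]
 [ 0.22    0.2201  4.3083]
 [ 0.218   0.2182  3.7475]
 [ 0.216   0.2162  4.4375]] [0.5177 0.1255 0.2162] 32.9417
```

```bash
python3 - <<'E'
from k import *
f0=np.load("f0.npy");z=.216;L=[]
while True:
    a=read_eef_pos()[2]
    if a<=.2045: break
    z-=min(.0015,max(.0004,a-.204)); movel([*C,z],q,speed=.03); L.append((z,read_eef_pos()[2],(np.array(read_ft_force())-f0)[2]))
print(np.array(L),read_time_s())
for c in("scene","top"):save(c,c+"6")
k=[(c,tip_of(c,"knob_top")) for c in("scene","top")];print(k)
s=cv2.imread("pics/scene6.png")[225:345,350:470];cv2.imwrite("pics/crop6.png",cv2.resize(s,(600,600),interpolation=2))
E
```

```text
[[ 0.2145  0.2147  5.3533]
 [ 0.213   0.2133  5.5651]
 [ 0.2115  0.2118  4.876 ]
 [ 0.21    0.2107  8.237 ]
 [ 0.2085  0.2093  9.6629]
 [ 0.207   0.208   9.4712]
 [ 0.2055  0.2066 11.0669]
 [ 0.204   0.2053 12.3811]
 [ 0.2027  0.2041 12.8933]] 35.1917
[('scene', [{'at': [408.8, 268.3], 'confidence': 0.82}, {'at': [398.6, 320.0], 'confidence': 0.6}]), ('top', [{'at': [238.5, 287.6], 'confidence': 0.74}])]
```

View pics/crop6.png

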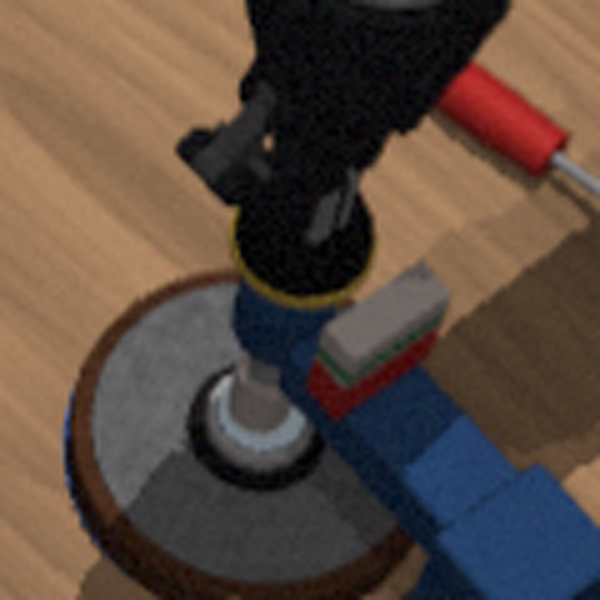

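The pad meets the watch at the expected 18 mm. The depth is now 24.9 mm at 12.9 N, matching the given 13 N, with the yellow rim near (300,300) in the crop. I'll hold it there.

```bash
python3 - <<'E'
from k import *
f0=np.load("f0.npy")
for _ in range(4):
    pause(1.1);print(read_eef_pos(),(np.array(read_ft_force())-f0),read_time_s())
z=read_eef_pos()[2]
if abs(z-.204)<.0015: print(sign_off())
E
```

```text
[0.5178 0.1255 0.2042] [-2.5297 -0.2376 12.3535] 36.4917
[0.5178 0.1255 0.2042] [-2.3819  0.5996 13.1244] 37.5917
[0.5178 0.1255 0.2042] [-2.8007  0.2353 12.664 ] 38.6917
[0.5178 0.1255 0.2042] [-2.578   0.1139 12.8041] 39.7917
the job is handed in; nothing more can be done
None
```

The tray rests against both brass pins and the knob is held about 25 mm down, in the green band, at about 13 N; I held it over 4 s and signed off at about 40 s still pressing, without touching the loupe, jar or screwdriver.

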